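# Close and bolt the high-voltage test enclosure

### The arm

A 6-joint arm with a two-finger parallel gripper is mounted at the origin on the work surface. World frame = base frame: x ahead of the robot, y to its left, z up, the work surface at z = 0. Lengths are in m, angles in rad, forces in N, time in s.
With the tool pointing down it reaches from about 0.275 to 0.85 m from the base axis. Payload 19 kg.
Tool frame: the origin (TCP) lies at the very end of the fingers, on their centre line; the grasp point (between the pads) lies 19 mm behind it; z points along the fingers, y is the direction in which the jaws open and shut (so a half turn about z gives the same grasp; the last joint's range is limited). The gripper opens to 85 mm and grips with 20 to 120 N. Pads are 22 mm wide; open, the fingers measure 114 mm over their backs; the gripper's body (76 mm by 85 mm) begins 54 mm behind the grasp point. The pads swing forward as they close: fully open they stand 13 mm farther back than shut.
Start: joints at [-0.134, 0.15, 1.437, -0, 1.554, -0.134], TCP at [0.575, -0, 0.231] pointing down, gripper open.
Joint ranges: [-2.8, 2.8], [-0.68, 2.1], [0.12, 2.68], [-1.39, 4.53], [0.16, 2.79], [-2.81, 2.81]. Speed limits (rad/s): [1.89, 1.89, 2.22, 3.01, 3.01, 3.01].

### API

Orientations are given as a rotation vector (axis times angle).
In Python, from station import * gives the robot as it stands.
- The arm moves only by the tool carry_out, never from a script. Its argument "plan" is a list of rows, each an object with "dp": the shift along the tool's x, y, z in units of 50 mm (1.0 is 50 mm), a list of three; "roll": the turn about the tool's z in units of 5 degrees (1.0 is 5 degrees); "jaw": the opening, from 0 (shut) to 1 (fully open). In form: [{"dp": [x, y, z], "roll": roll, "jaw": jaw}, ...]. A call has 1 to 5 rows; each row is the pose to reach, as a shift and turn from the pose commanded when the call began, along the tool's axes at that moment; what a row does not reach only later rows make up. A row lasts 1/8 s, in which the tool goes at most 62.5 mm and 10.7 degrees, less where a joint would pass 70% of its speed; a pose out of reach is approached as far as the arm can. A call with a gripper value outside its range is refused whole. The fingers move at their own pace and stop on an object; "force" is the grip in N (left out, the last holds). Time passes only in rows, so rows that repeat a pose let the fingers close. It gives the time, the measured TCP pose, the force and the opening at its end, in the units of the state.
- get_state(): the state, without advancing time (a new reading comes with each control period).
- get_image(name): name is "scene" or "side" or "wrist"; returns a dict with "pixels" (480x640x3 uint8, blue, green, red), "range_z" (480x640 float32, m along the optical axis (not along the pixel's ray), 0 where there is no reading), "fx", "fy", "cx", "cy" (pixels), "origin" and "rotation" of the camera in the world. Camera axes: x right, y up, looking along -z (the intrinsics and any distortion apply to the point x, -y, -z); pixel columns grow to the right and rows downward; lengths in m; the calibration is good to about 2 mm. A picture is of the moment at which its call begins.
- job_done(): hands the job in, once; it reports no verdict.
The state is a dict: "clock": time; "qpos": joint angles; "joint_vel": joint speeds; "effort": joint torques, N m; "ee_pos": TCP position; "tool_rot": TCP orientation; "wrist_force": force on the tool from outside, world axes, zero at the start; "torque": the same for the moment, N m; "gripper_width": finger opening in m.
Only numpy, scipy, OpenCV 4.12 (cv2) and the standard library are available. Lean on these libraries where they do the work, as an engineer would, in place of code of your own. Each camera call takes 0.05 s, during which the arm holds its last target. There are 200 camera calls.

### The job

Make the test enclosure safe: push its clear hood fully shut, then bolt it - hold the red spring catch down with one fingertip and keep it down while the other fingertip pushes the bolt by its yellow tab all the way home into the hood's keeper, then let the catch spring up again to lock the bolt and take the hand clear. Only press and push with the fingertips: do not lift the hood or anything else, and leave the tools and parts lying around as they are.

Things in the scene. Friction and masses are not known exactly. Their poses are not given: they have to be found in the camera images.
- enclosure: Grey test enclosure with blue front panel, fixed to the bench, 340 deep (x) x 360 wide (y) mm. Origin: centre of its underside. Its x axis points from the front ledge (near the robot) to the hood's hinge at the back, y to the left. The flat ledge, 85 mm above the bench, spans x -170 to -30 and carries bolt and catch; the hood spans x -30 to +165. Apart from tab and red plate no fitting rises over 110.
- hood (a joint): Opening angle of the clear hood, rad: 0 fully shut, positive = front raised (starts at 0.28 to 0.55). The hinge runs along the enclosure's y at x +165 mm, 86 mm above the bench. Friction keeps the hood where it is left; some 2 to 4 N down on the front rail moves it down.
- hood_rail (a point): Centre of the top of the hood's blue front rail (16 mm deep, 350 mm wide along y), the place to push down on; moves with the hood. Shut, it is 136 mm above the bench, at enclosure x -22, y 0. The clear top panel behind it lies up to 2 mm lower.
- bolt (a joint): Slide of the bolt, m: 0 withdrawn (start), 0.030 home against its stop; it moves along the enclosure's +x into the dark steel staple (keeper) on the hood's front. Friction about 2 N. At both ends the catch's tooth drops into a notch of the bolt and blocks it.
- bolt_tab (a point): Centre of the near (-x) face of the bolt's yellow upright tab, 5 thick (x), 30 wide (y), from 97 to 130 mm above the bench. Withdrawn: enclosure x -132.5, y -25, 113 mm above the bench; moves with the bolt. The bolt's bar, 20 mm wide, top 97 mm above the bench, starts 8 mm nearer the robot than this face. Push the face along +x; the space before it is free.
- catch (a joint): Press of the spring catch, rad: 0 up (locking), 0.30 fully down on its stop; press it right down. The tooth frees the bolt from about 0.17 and only then can the bolt move. It springs up when let go; full press takes about 7 N on the red plate.
- catch_pad (a point): Centre of the top of the catch's red plate, left of the bolt: 58 long (enclosure x -158 to -100), 24 wide (y +25 to +49). 61 mm left of the tab's middle, 112 mm above the bench when up, 102 when down (highest edge then 103). It hinges about a rod along x at y +3, 103 mm above the bench, and slopes up to the left by 0.22 rad when up. A fingertip may slide along it while pressing.
- screwdriver: small precision screwdriver, 110 mm long, orange handle, lying on the left part of the enclosure's front ledge; bystander, origin at the centre of its underside, not to be disturbed
- screw_tub: clear tub of screws, 55 x 75 x 32 mm, standing on the right part of the front ledge; bystander, origin at the centre of its underside, not to be disturbed
- housing: dark cast round sensor housing, 112 mm across, 66 mm tall, on the bench; bystander, origin at the centre of its underside, not to be disturbed
- multimeter: orange hand multimeter, 190 x 92 x 45 mm, lying on the bench; bystander, origin at the centre of its underside, not to be disturbed
- cleaner: blue bottle with white cap, 54 mm across, 130 mm tall, on the bench; bystander, origin at the centre of its underside, not to be disturbed
- wrench: small steel wrench, 150 mm long, lying on the bench; bystander, origin at the centre of its underside, not to be disturbed
- plug: white connector plug, 32 x 22 x 14 mm, on the bench; bystander, origin at the centre of its underside, not to be disturbed

How it is judged:
On the way, in this order (a step that is already met when the one before it is completed fails the run):
1. the hood is fully shut, the bolt still withdrawn (value of joint hood below 0.03 rad and value of joint bolt below 0.004 m), for 0.2 s.
2. the catch is held down while the bolt slides, the hood shut (value of joint catch above 0.18 rad and value of joint bolt between 0.01 and 0.027 m and value of joint hood below 0.03 rad), for 0.05 s.
3. the bolt is home with the catch still held down (value of joint catch above 0.18 rad and value of joint bolt above 0.028 m), for 0.05 s.
At the end, for the whole second after the job is handed in: The hood is shut (within 0.03 rad), the bolt is home in the keeper (at least 28 of its 30 mm), the catch has sprung up into the bolt's notch (below 0.05 rad), and every bystander is within 20 mm of its start (value of joint hood below 0.03 rad and value of joint bolt above 0.028 m and value of joint catch below 0.05 rad and distance of each of screwdriver, screw_tub, housing, multimeter, cleaner, wrench, plug from where it was at the start of the episode below 0.02 m); the robot touches nothing.
It fails at once if the bolt is slid without the catch being held down (value of joint bolt between 0.005 and 0.026 m and value of joint catch below 0.175 rad).
It fails at once if the hood is lifted (beyond 0.62 rad) (value of joint hood above 0.62 rad).
It fails at once if a bystander is lifted, carried or pushed away (20 mm) (distance of any of screwdriver, screw_tub, housing, multimeter, cleaner, wrench, plug from where it was at the start of the episode above 0.02 m).
It also fails if it takes over 42 s, if anything falls off the work surface, if the arm or the gripper's body presses on something with over 40 N, if the wrist force passes 120 N, or if a joint passes its speed limit or range.

## Working session

There is one attempt and no reset: what is moved stays moved. The work goes in short steps, Python scripts to look and compute and a tool call to move; the robot and the scene stay as the last step left them, time stands still between calls to the robot, and variables do not carry over. Pictures are saved under pics/ and viewed, about 8 in all and at most 12, crops included, and the job is handed in when it is done.

Besides the shell and the picture viewer there is one more tool, called as name([rows], argument=value, ...), one row to a line, values as JSON. carry_out: Moves the arm, as the interface text tells. Its arguments: {"type":"object","properties":{"plan":{"type":"array"},"force":{"type":"number"}},"required":["plan"]}

```bash
mkdir -p pics; ls; cat > h.py <<'E'
from station import *
import numpy as np, cv2, pickle
from scipy.spatial.transform import Rotation as R
def shot(n,save):
    im=get_image(n); cv2.imwrite(f'pics/{save}.png',im['pixels']); pickle.dump(im,open(f'pics/{save}.pkl','wb')); return im
def load(s): return pickle.load(open(f'pics/{s}.pkl','rb'))
def pt(im,u,v,w=1):
    z=im['range_z'][v-w:v+w+1,u-w:u+w+1]; z=np.median(z[z>0])
    c=np.array([(u-im['cx'])/im['fx']*z,-(v-im['cy'])/im['fy']*z,-z])
    return np.array(im['origin'])+np.array(im['rotation']).reshape(3,3)@c
E
python3 - <<'E'
from h import *
for n in('scene','side'):
    im=shot(n,n+'0'); print(n,im['origin'],im['fx'],{k for k in im})
print(get_state())
E
```

```text
pics
scene [ 0.72263527 -0.88670861  0.79408142] 468.19472749846966 {'range_z', 'pixels', 'cx', 'rotation', 'cy', 'fy', 'origin', 'fx'}
side [-0.07187188  0.75817601  0.69714187] 500.05676991498115 {'range_z', 'pixels', 'cx', 'rotation', 'cy', 'fy', 'origin', 'fx'}
{'clock': 0.1, 'qpos': array([-1.34007088e-01,  1.50932799e-01,  1.43797303e+00, -1.39727961e-05,
        1.55379566e+00, -1.34032400e-01]), 'joint_vel': array([-0.00058945,  0.0006441 , -0.00234331,  0.00022252,  0.00198642,
        0.0001417 ]), 'effort': array([ 4.39465453e-03, -7.14378047e+01, -5.71798074e+01, -8.77157845e-05,
        7.01135112e-03, -1.30998615e-04]), 'ee_pos': array([5.74772237e-01, 2.28471422e-06, 2.30734636e-01]), 'tool_rot': array([-2.22079542e+00, -2.22085218e+00,  1.07314846e-03]), 'wrist_force': array([0.44024009, 0.24435883, 0.09997276]), 'torque': array([ 0.04374345,  0.02393478, -0.04472901]), 'gripper_width': 0.08564758757858444}
```

View pics/scene0.png

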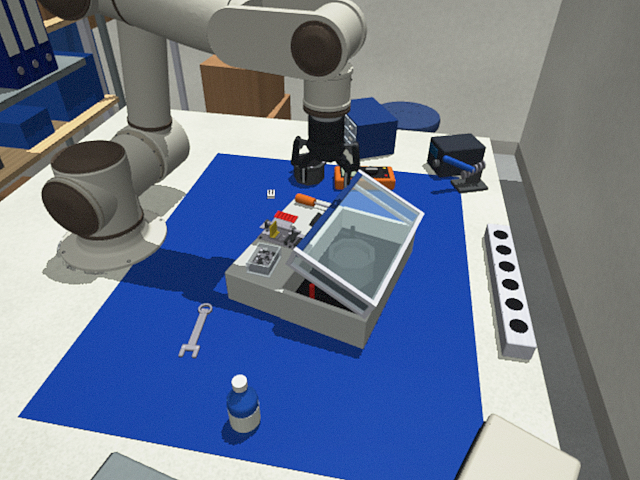

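View pics/side0.png

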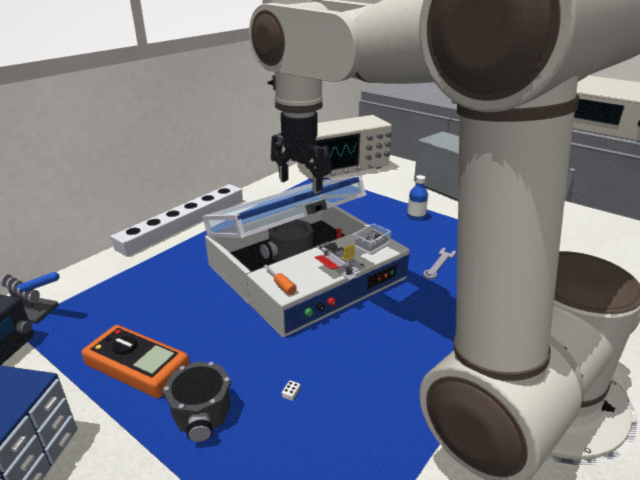

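Scene: enclosure about (325,265), with the ledge on its left, tab near (272,230), red plate near (287,217), tub at (264,258). Side: ledge (285,330)-(408,280), red plate (328,262), tab (349,253). I'll enlarge both.

```bash
python3 - <<'E'
from h import *
a=load('scene0')['pixels'][170:350,220:430]; b=load('side0')['pixels'][180:340,200:413]
cv2.imwrite('pics/c1.png',cv2.resize(a,None,fx=3.3,fy=3.3,interpolation=cv2.INTER_CUBIC))
cv2.imwrite('pics/c2.png',cv2.resize(b,None,fx=3.7,fy=3.7,interpolation=cv2.INTER_CUBIC))
E
```

```text
(no output)
```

View pics/c1.png

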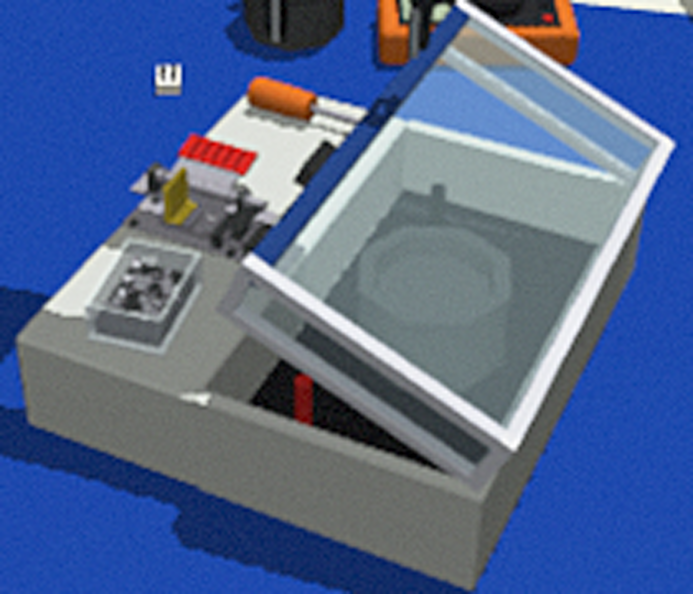

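View pics/c2.png

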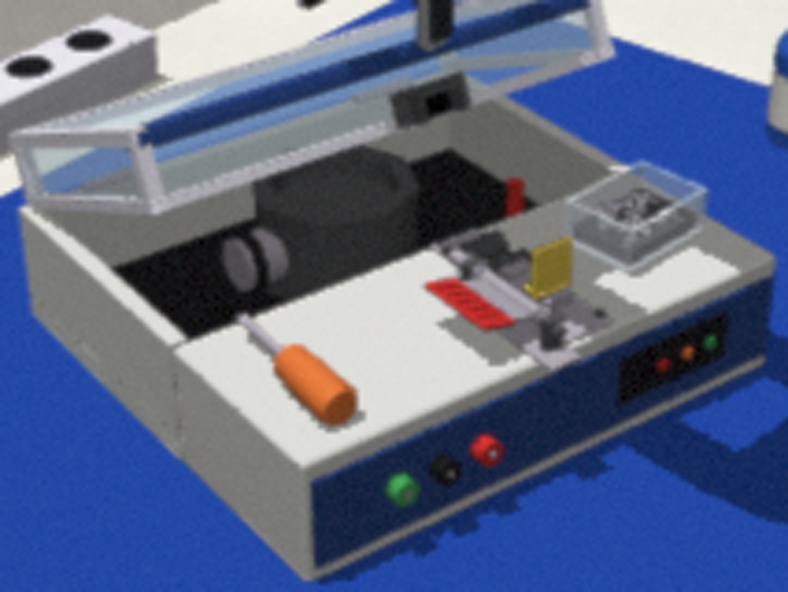

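```bash
cat >> h.py <<'E'
def ray(im,u,v,z):
    d=np.array(im['rotation']).reshape(3,3)@np.array([(u-im['cx'])/im['fx'],-(v-im['cy'])/im['fy'],-1]); o=np.array(im['origin'])
    return o+d*(z-o[2])/d[2]
def fit(L,W):
    L=np.array(L)[:,:2];W=np.array(W)[:,:2];l=L-L.mean(0);w=W-W.mean(0)
    a=np.arctan2((l[:,0]*w[:,1]-l[:,1]*w[:,0]).sum(),(l*w).sum()); c,s=np.cos(a),np.sin(a);M=np.array([[c,-s],[s,c]])
    t=W.mean(0)-M@L.mean(0); print('yaw',a,np.degrees(a),'t',t,'res mm',1000*(W-(L@M.T+t)).round(4)); return a,t,M
E
python3 - <<'E'
from h import *
S=load('scene0');D=load('side0')
s=lambda x,y:(220+x/3.3,170+y/3.3); d=lambda x,y:(200+x/3.7,180+y/3.7)
W=[ray(D,*d(308,468),.085),ray(D,*d(772,262),.085),ray(S,*s(20,335),.085),
 ray(D,*d(550,241),.130), ray(S,*s(178,170),.130),ray(D,*d(468,303),.112),ray(S,*s(218,155),.112)]
L=[(-.17,.18),(-.17,-.18),(-.17,-.18),(-.13,-.025),(-.13,-.025),(-.129,.037),(-.129,.037)]
for w in W: print(w.round(4))
a,t,M=fit(L,W)
print('dir rail pts', pt(S,*map(int,s(350,150))),pt(D,*map(int,d(150,135))))
for n,p in dict(tab=(-.1325,-.025),pad=(-.129,.037),rail=(-.022,0),hinge=(.165,0)).items(): print(n,M@p+t)
E
```

```text
Traceback (most recent call last):
  File "h.py", line 12, in ray
    d=np.array(im['rotation']).reshape(3,3)@np.array([(u-im['cx'])/im['fx'],-(v-im['cy'])/im['fy'],-1]); o=np.array(im['origin'])
      ~~~~~~~~~~~~~~~~~~~~~~~~~~~~~~~~^^^^^
ValueError: cannot reshape array of size 3 into shape (3,3)
```

Rotation is a rotation vector; fix.

```bash
sed -i "s/np.array(im\['rotation'\]).reshape(3,3)/R.from_rotvec(im['rotation']).as_matrix()/" h.py
cat > m.py <<'E'
from h import *
S=load('scene0');D=load('side0')
s=lambda x,y:(220+x/3.3,170+y/3.3); d=lambda x,y:(200+x/3.7,180+y/3.7)
W=[ray(D,*d(308,468),.085),ray(D,*d(772,262),.085),ray(S,*s(20,335),.085),
 ray(D,*d(550,241),.130), ray(S,*s(178,170),.130),ray(D,*d(468,303),.112),ray(S,*s(218,155),.112)]
L=[(-.17,.18),(-.17,-.18),(-.17,-.18),(-.13,-.025),(-.13,-.025),(-.129,.037),(-.129,.037)]
for w in W: print(w.round(4))
a,t,M=fit(L,W)
r=pt(S,*map(int,s(350,150)));print('rail pt',r,'in enc',M.T@(r[:2]-t))
for n,p in dict(tab=(-.1325,-.025),pad=(-.129,.037),rail=(-.022,0),hinge=(.165,0)).items(): print(n,M@p+t)
E
python3 m.py
```

```text
[0.4617 0.1887 0.085 ]
[ 0.3721 -0.1474  0.085 ]
[ 0.382  -0.1571  0.085 ]
[ 0.4539 -0.0197  0.13  ]
[ 0.456  -0.0114  0.13  ]
[0.4677 0.0418 0.112 ]
[0.4735 0.0369 0.112 ]
yaw -0.24979272718784104 -14.312069020926064 t [ 0.58591109 -0.02444444] res mm [[-4.  -3.3]
 [-4.6  9.4]
 [ 5.3 -0.3]
 [ 0.1 -3.1]
 [ 2.2  5.1]
 [-2.4 -1.5]
 [ 3.4 -6.3]]
rail pt [ 0.59135508 -0.06843115  0.20767569] in enc [ 0.01614868 -0.04127576]
tab [ 0.45134332 -0.01591412]
pad [0.47006129 0.04329642]
rail [ 0.56459389 -0.01900597]
hinge [ 0.74579009 -0.06523295]
```

carry_out([
  {"dp":[0,0,-0.6],"roll":-2,"jaw":0.5},
  {"dp":[0,-0.4,-1.2],"roll":-4,"jaw":0.5},
  {"dp":[0,-0.8,-1.6],"roll":-6,"jaw":0.5},
  {"dp":[0,-1.2,-1.6],"roll":-8,"jaw":0.5},
  {"dp":[0,-1.6,-1.6],"roll":-10,"jaw":0.5},
])

```text
clock: 0.72
ee_pos: [0.4943, -0.0, 0.3112]
tool_rot: [-1.066, -2.955, 0.0]
wrist_force: [0.4, 1.7, 0.0]
gripper_width: 0.0428
```

carry_out([
  {"dp":[0,0,0],"roll":-2,"jaw":0.5},
  {"dp":[0,0,0],"roll":-4,"jaw":0.5},
  {"dp":[0,0,0],"roll":-5.1,"jaw":0.5},
  {"dp":[0,0,0],"roll":-5.1,"jaw":0.5},
  {"dp":[0,0,0],"roll":-5.1,"jaw":0.5},
])

```text
clock: 1.35
ee_pos: [0.4949, -0.0, 0.3111]
tool_rot: [-0.4, -3.116, -0.0]
wrist_force: [-0.5, -0.1, 0.7]
gripper_width: 0.0429
```

```bash
python3 - <<'E'
from h import *
im=shot('wrist','w1'); s=get_state(); print(s['ee_pos'],R.from_rotvec(s['tool_rot']).as_matrix().round(3),s['gripper_width'],s['wrist_force'],im['origin'])
cv2.imwrite('pics/w1b.png',cv2.resize(im['pixels'],(800,600)))
E
```

```text
[ 4.94954420e-01 -1.57013589e-05  3.11162783e-01] [[-0.968  0.252 -0.   ]
 [ 0.252  0.968  0.   ]
 [ 0.    -0.    -1.   ]] 0.042746836583002414 [-0.01709938 -0.43222794 -0.00717009] [0.42582887 0.01875956 0.4537529 ]
```

View pics/w1b.png

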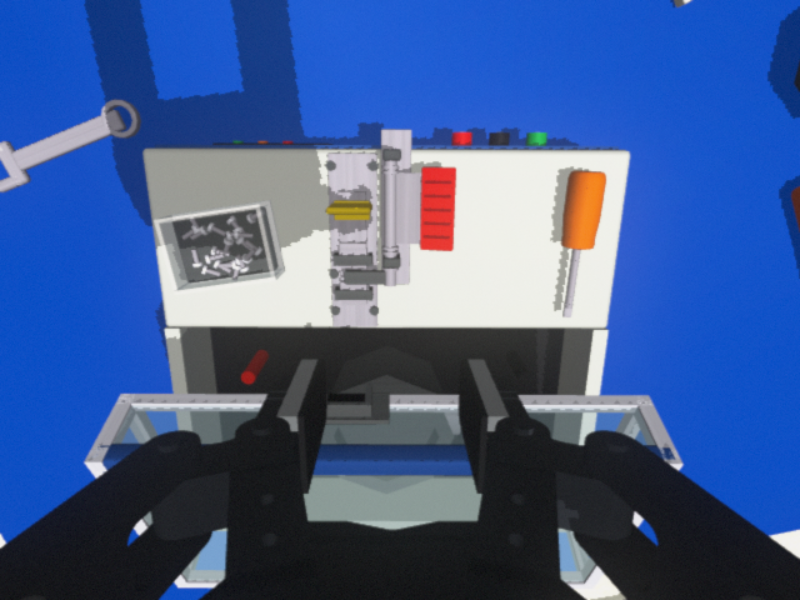

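The wrist view shows the ledge front edge (145,150)-(629,152) and its rear corners (166,328) and (607,328). The red plate spans cols 421-455, rows 167-250. The tab top runs along about (328-371, 205-213), and the blue rail is at about row 458.

```bash
cat > m2.py <<'E'
from h import *
I=load('w1');k=lambda u,v,z:ray(I,u/1.25,v/1.25,z)
W=[k(145,150,.085),k(629,152,.085),k(166,328,.085),k(607,328,.085),k(438,208,.112)]
L=[(-.17,-.18),(-.17,.18),(-.03,-.18),(-.03,.18),(-.129,.037)]
for w in W: print(w.round(4))
a,t,M=fit(L,W)
for q in [(328,205),(371,205),(328,213),(371,213)]: print('tab top',M.T@(k(*q,.13)[:2]-t))
for q in [(421,167),(455,167),(455,250)]: print('pad',M.T@(k(*q,.112)[:2]-t))
for u in (400,): 
    r=pt(I,int(u/1.25),int(458/1.25)); print('rail',r,M.T@(r[:2]-t))
for q in [(272,205),(285,272)]: print('tub',M.T@(k(*q,.117)[:2]-t))
for n,p in dict(tabface=(-.1325,-.025),pad=(-.129,.037),rail=(-.022,0),hinge=(.165,0)).items(): print(n,M@p+t)
s=get_state();print('tcp enc',M.T@(s['ee_pos'][:2]-t))
E
python3 m2.py
```

```text
[ 0.3791 -0.1554  0.085 ]
[0.4697 0.1863 0.085 ]
[ 0.5121 -0.1932  0.085 ]
[0.6025 0.1528 0.085 ]
[0.4704 0.0403 0.112 ]
yaw -0.2574848898259945 -14.752797475420474 t [ 0.58718834 -0.02797263] res mm [[ 2.1  3.3]
 [ 1.1 -3.1]
 [-0.2  1.2]
 [-1.6 -1. ]
 [-1.4 -0.4]]
tab top [-0.13409024 -0.0382081 ]
tab top [-0.13415057 -0.00977268]
tab top [-0.12883521 -0.03839384]
tab top [-0.12889579 -0.00982637]
pad [-0.15800734  0.0238716 ]
pad [-0.15805676  0.04709627]
pad [-0.10051286  0.04933335]
rail [ 0.59413761 -0.02036549  0.20744219] [0.00478302 0.00912599]
tub [-0.13264929 -0.07842553]
tub [-0.0852647  -0.07235021]
tabface [ 0.45269017 -0.01840745]
pad [0.47186304 0.04065735]
rail [ 0.5659136  -0.02237035]
hinge [ 0.74674887 -0.06998974]
tcp enc [-0.0963125   0.00354799]
```

carry_out([
  {"dp":[-1.05,0,0.4],"roll":0,"jaw":0},
  {"dp":[-2.1,0,0.8],"roll":0,"jaw":0},
  {"dp":[-2.1,0,1.4],"roll":0,"jaw":0},
  {"dp":[-2.1,0,1.7],"roll":0,"jaw":0},
  {"dp":[-2.1,0,1.8],"roll":0,"jaw":0},
])

```text
clock: 2.02
ee_pos: [0.5962, -0.0262, 0.2212]
tool_rot: [-0.397, -3.116, -0.0]
wrist_force: [-0.3, 0.2, -0.2]
gripper_width: -0.0005
```

```bash
cat >> h.py <<'E'
def st():
    a=-.2575;c,s=np.cos(a),np.sin(a);M=np.array([[c,-s],[s,c]]);g=get_state()
    print(round(g['clock'],2),'enc mm',(1000*(M.T@(g['ee_pos'][:2]-[.5872,-.0280]))).round(1),'z',(1000*g['ee_pos'][2]).round(1),'F enc',(M.T@g['wrist_force'][:2]).round(1),g['wrist_force'][2].round(1),'w',g['gripper_width'].round(4))
E
python3 -c "
from h import *
st()"
```

```text
Traceback (most recent call last):
  File "h.py", line 20, in st
    print(round(g['clock'],2),'enc mm',(1000*(M.T@(g['ee_pos'][:2]-[.5872,-.0280]))).round(1),'z',(1000*g['ee_pos'][2]).round(1),'F enc',(M.T@g['wrist_force'][:2]).round(1),g['wrist_force'][2].round(1),'w',g['gripper_width'].round(4))
                                                                                                                                                                                                              ^^^^^^^^^^^^^^^^^^^^^^^^
AttributeError: 'float' object has no attribute 'round'
```

carry_out([
  {"dp":[0,0,0.25],"roll":0,"jaw":0},
  {"dp":[0.08,0,0.45],"roll":0,"jaw":0},
  {"dp":[0.18,0,0.65],"roll":0,"jaw":0},
  {"dp":[0.28,0,0.85],"roll":0,"jaw":0},
  {"dp":[0.36,0,1.05],"roll":0,"jaw":0},
])

```text
clock: 2.65
ee_pos: [0.579, -0.0216, 0.169]
tool_rot: [0.396, 3.115, -0.0]
wrist_force: [-2.3, 1.0, 4.3]
gripper_width: -0.0001
```

carry_out([
  {"dp":[0.08,0,0.2],"roll":0,"jaw":0},
  {"dp":[0.14,0,0.4],"roll":0,"jaw":0},
  {"dp":[0.2,0,0.55],"roll":0,"jaw":0},
  {"dp":[0.22,0,0.66],"roll":0,"jaw":0},
  {"dp":[0.22,0,0.68],"roll":0,"jaw":0},
])

```text
clock: 3.28
ee_pos: [0.5685, -0.019, 0.1358]
tool_rot: [0.396, 3.116, -0.0]
wrist_force: [-12.1, 2.4, 26.0]
gripper_width: -0.0001
```

```bash
sed -i "s/\['wrist_force'\]\[2\].round(1)/['wrist_force'][2]/; s/,g\['gripper_width'\].round(4)/,g['gripper_width']/" h.py
python3 -c "
from h import *
st()"
```

```text
3.27 enc mm [-20.3   3.9] z 135.8 F enc [-12.3  -0.8] 25.9568485370815 w -7.807869180809847e-05
```

carry_out([
  {"dp":[0,0,0],"roll":0,"jaw":0},
  {"dp":[0,0,-0.5],"roll":0,"jaw":0},
  {"dp":[0,0,-1.2],"roll":0,"jaw":0.2},
  {"dp":[1.0,0,-1.4],"roll":0,"jaw":0.55},
  {"dp":[2.0,0.04,-1.4],"roll":0,"jaw":0.55},
])

```text
clock: 3.9
ee_pos: [0.4715, 0.008, 0.205]
tool_rot: [0.397, 3.116, -0.0]
wrist_force: [-0.7, 0.6, -0.7]
gripper_width: 0.0469
```

carry_out([
  {"dp":[0.64,0,0],"roll":0,"jaw":0.55},
  {"dp":[0.64,0,0],"roll":0,"jaw":0.55},
  {"dp":[0.64,0,0.3],"roll":0,"jaw":0.55},
  {"dp":[0.64,0,0.3],"roll":0,"jaw":0.55},
])

```text
clock: 4.4
ee_pos: [0.4412, 0.0158, 0.188]
tool_rot: [-0.397, -3.114, 0.0]
wrist_force: [-0.0, -0.1, 0.5]
gripper_width: 0.047
```

```bash
python3 - <<'E'
from h import *
st(); im=shot('side','s2');w=shot('wrist','w2')
a=im['pixels'][150:340,190:430]; b=w['pixels']
cv2.imwrite('pics/s2c.png',np.vstack([cv2.resize(a,(430,300)),cv2.resize(b,(430,300))]))
E
```

```text
4.4 enc mm [-152.3    5.2] z 188.0 F enc [ 0.  -0.1] 0.4679573752920628 w 0.04697513224990293
```

View pics/s2c.png

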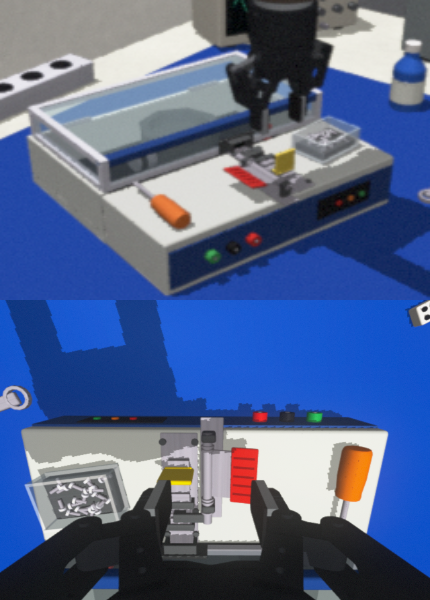

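carry_out([
  {"dp":[0,0,0.5],"roll":0,"jaw":0.55},
  {"dp":[0,0,1.0],"roll":0,"jaw":0.55},
  {"dp":[0,0,1.3],"roll":0,"jaw":0.55},
  {"dp":[0,0,1.5],"roll":0,"jaw":0.55},
  {"dp":[0,0,1.5],"roll":0,"jaw":0.55},
])

```text
clock: 5.12
ee_pos: [0.4413, 0.0159, 0.1146]
tool_rot: [-0.396, -3.116, 0.0]
wrist_force: [-0.2, -0.2, 0.9]
gripper_width: 0.0469
```

```bash
python3 - <<'E'
from h import *
st(); w=shot('wrist','w3')['pixels']; s=shot('side','s3')['pixels'][190:310,260:420]
cv2.imwrite('pics/w3c.png',np.hstack([w[120:,120:520],cv2.resize(s,(400,300))[:,:] if 0 else cv2.copyMakeBorder(cv2.resize(s,(400,300)),0,60,0,0,0)]))
E
```

```text
5.12 enc mm [-152.3    5.3] z 114.6 F enc [-0.2 -0.2] 0.9341094304959775 w 0.04694236060495086
```

View pics/w3c.png

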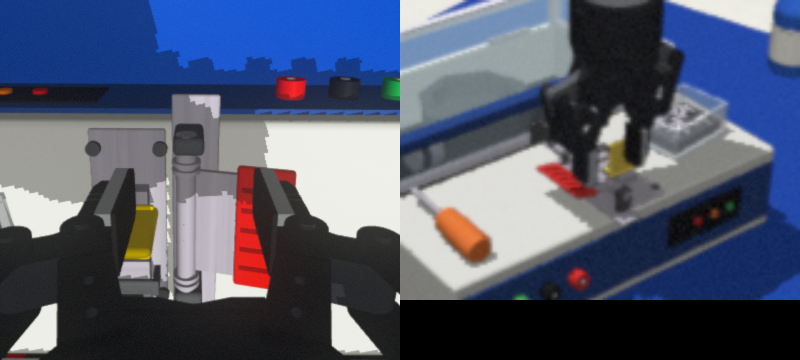

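Finger B (cols 90-132) stands in front of the yellow tab (cols 118-158), and finger A (cols 255-300) is over the red plate (238-295). Now press down.

carry_out([
  {"dp":[0,0,0.08],"roll":0,"jaw":0.55},
  {"dp":[0,0,0.14],"roll":0,"jaw":0.55},
  {"dp":[0,0,0.2],"roll":0,"jaw":0.55},
  {"dp":[0,0,0.2],"roll":0,"jaw":0.55},
])

```text
clock: 5.72
ee_pos: [0.4415, 0.0161, 0.1049]
tool_rot: [0.396, 3.116, 0.0]
wrist_force: [1.3, 2.6, 6.4]
gripper_width: 0.0468
```

carry_out([
  {"dp":[0,0,0.04],"roll":0,"jaw":0.55},
  {"dp":[0,0,0.06],"roll":0,"jaw":0.55},
  {"dp":[0,0,0.06],"roll":0,"jaw":0.55},
])

```text
clock: 6.1
ee_pos: [0.4415, 0.0162, 0.1021]
tool_rot: [0.396, 3.116, 0.001]
wrist_force: [1.6, 4.4, 6.4]
gripper_width: 0.0471
```

carry_out([
  {"dp":[0,0,0.03],"roll":0,"jaw":0.55},
  {"dp":[0,0,0.04],"roll":0,"jaw":0.55},
  {"dp":[0,0,0.04],"roll":0,"jaw":0.55},
])

```text
clock: 6.48
ee_pos: [0.4416, 0.0162, 0.1002]
tool_rot: [0.396, 3.116, 0.001]
wrist_force: [0.0, 3.8, 7.6]
gripper_width: 0.0472
```

carry_out([
  {"dp":[0,0,0.03],"roll":0,"jaw":0.55},
  {"dp":[0,0,0.04],"roll":0,"jaw":0.55},
  {"dp":[0,0,0.04],"roll":0,"jaw":0.55},
])

```text
clock: 6.85
ee_pos: [0.4419, 0.0163, 0.0994]
tool_rot: [0.396, 3.115, 0.001]
wrist_force: [-7.0, 5.4, 27.2]
gripper_width: 0.0473
```

```bash
python3 - <<'E'
from h import *
st(); w=shot('wrist','w4')['pixels']; s=shot('side','s4')['pixels'][200:290,300:400]
cv2.imwrite('pics/w4c.png',np.hstack([cv2.resize(w[180:,160:480],(427,400)),cv2.resize(s,(373,400),interpolation=cv2.INTER_CUBIC)]))
E
```

```text
6.85 enc mm [-151.8    5.8] z 99.4 F enc [-8.2  3.4] 27.208869531353816 w 0.04730410430063677
```

View pics/w4c.png

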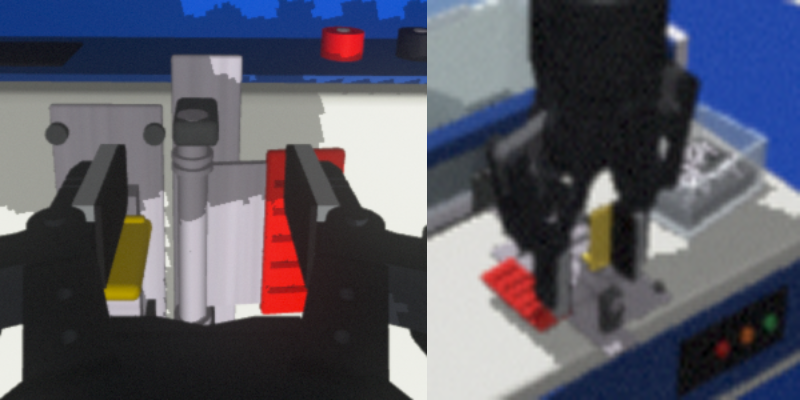

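carry_out([
  {"dp":[-0.08,0,-0.01],"roll":0,"jaw":0.55},
  {"dp":[-0.18,0,-0.01],"roll":0,"jaw":0.55},
  {"dp":[-0.28,0,-0.01],"roll":0,"jaw":0.55},
  {"dp":[-0.38,0,-0.01],"roll":0,"jaw":0.55},
])

```text
clock: 7.45
ee_pos: [0.4591, 0.0117, 0.0995]
tool_rot: [-0.396, -3.115, -0.001]
wrist_force: [-17.6, 6.3, 31.1]
gripper_width: 0.0471
```

```bash
python3 -c "
from h import *
st()"
```

```text
7.45 enc mm [-134.     5.8] z 99.5 F enc [-18.7   1.6] 31.106429265134004 w 0.04713755885023483
```

carry_out([
  {"dp":[-0.1,0,-0.01],"roll":0,"jaw":0.55},
  {"dp":[-0.2,0,-0.01],"roll":0,"jaw":0.55},
  {"dp":[-0.3,0,-0.01],"roll":0,"jaw":0.55},
  {"dp":[-0.36,0,-0.01],"roll":0,"jaw":0.55},
])

```text
clock: 7.95
ee_pos: [0.4766, 0.0071, 0.0996]
tool_rot: [-0.396, -3.115, -0.001]
wrist_force: [-12.6, 5.5, 23.0]
gripper_width: 0.0471
```

```bash
python3 -c "
from h import *
st()"
```

```text
7.95 enc mm [-115.9    5.8] z 99.6 F enc [-13.5   2.1] 23.002453619338677 w 0.04710559444501376
```

Continue in small steps until the x force rises at the stop.

carry_out([
  {"dp":[-0.04,0,0],"roll":0,"jaw":0.55},
  {"dp":[-0.08,0,0],"roll":0,"jaw":0.55},
  {"dp":[-0.08,0,0],"roll":0,"jaw":0.55},
])

```text
clock: 8.32
ee_pos: [0.4785, 0.0067, 0.0995]
tool_rot: [-0.396, -3.111, -0.002]
wrist_force: [-33.5, 9.7, 36.1]
gripper_width: 0.0469
```

```bash
python3 - <<'E'
from h import *
st(); w=shot('wrist','w5')['pixels']; s=shot('side','s5')['pixels'][200:290,300:400]
cv2.imwrite('pics/w5c.png',np.hstack([cv2.resize(w[180:,160:480],(427,400)),cv2.resize(s,(373,400),interpolation=cv2.INTER_CUBIC)]))
E
```

```text
8.32 enc mm [-113.9    5.8] z 99.5 F enc [-34.9   0.9] 36.10289945421723 w 0.04687277260497278
```

View pics/w5c.png

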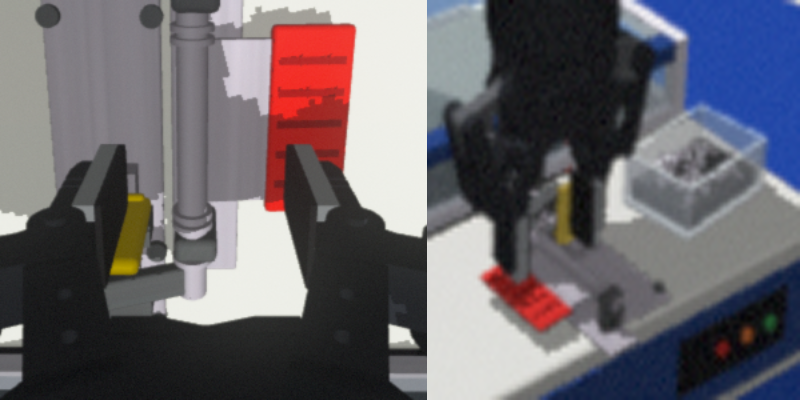

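The bolt is on its stop: x force rose to 35 N at the predicted TCP position. The tab has moved toward the hood and the plate is still held down. Lift now.

carry_out([
  {"dp":[0,0,0],"roll":0,"jaw":0.55},
  {"dp":[0.02,0,-0.2],"roll":0,"jaw":0.55},
  {"dp":[0.04,0,-0.6],"roll":0,"jaw":0.55},
  {"dp":[0.04,0,-1.2],"roll":0,"jaw":0.55},
  {"dp":[0.04,0,-2.2],"roll":0,"jaw":0.55},
])

```text
clock: 9.05
ee_pos: [0.4781, 0.0061, 0.2085]
tool_rot: [-0.396, -3.113, 0.0]
wrist_force: [1.3, -0.2, 0.1]
gripper_width: 0.0473
```

carry_out([
  {"dp":[0,0,-1],"roll":0,"jaw":0.55},
  {"dp":[0,0,-1],"roll":0,"jaw":0.55},
])

```text
clock: 9.3
ee_pos: [0.48, 0.0059, 0.2623]
tool_rot: [0.396, 3.111, -0.001]
wrist_force: [1.2, 0.5, -0.4]
gripper_width: 0.0471
```

```bash
python3 - <<'E'
from h import *
st(); w=shot('wrist','w6')['pixels']; im=shot('side','s6'); s=im['pixels'][170:340,200:420]
cv2.imwrite('pics/w6c.png',np.hstack([cv2.resize(w,(400,300)),cv2.resize(s,(388,300),interpolation=cv2.INTER_CUBIC)]))
E
```

```text
9.3 enc mm [-112.3    5.5] z 262.3 F enc [1.  0.8] -0.43875531684136737 w 0.04710333602985735
```

View pics/w6c.png

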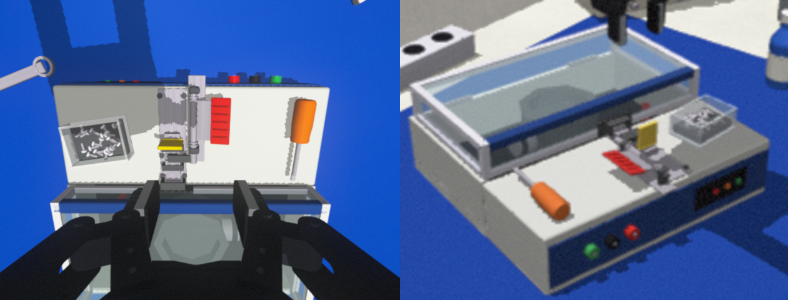

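The hood is shut, the tab has moved toward the hood (wrist crop (171,145)) and the red plate is at (220,120). I'll check both by depth.

```bash
python3 - <<'E'
from h import *
I=load('w6');a=-.2575;c,s=np.cos(a),np.sin(a);M=np.array([[c,-s],[s,c]]);t=np.array([.5872,-.028])
P=I['pixels'].astype(int);B,G,Rd=P[...,0],P[...,1],P[...,2]
def get(m):
    v,u=np.nonzero(m); q=np.array([pt(I,x,y,0) for x,y in zip(u,v) if I['range_z'][y,x]>0]); e=(q[:,:2]-t)@M; return np.c_[e,q[:,2]]*1000
box=np.zeros(B.shape,bool);box[130:260,240:400]=1
r=get(box&(Rd>150)&(G<60)&(B<60)); y=get(box&(Rd>120)&(G>90)&(B<60))
r=r[(r[:,2]>95)&(r[:,2]<125)]
print('plate n',len(r),'median',np.median(r,0),'slope z/y',np.polyfit(r[:,1],r[:,2],1)[0])
yt=y[y[:,2]>125]; print('tab top n',len(yt),np.percentile(yt,[2,50,98],axis=0))
st()
E
```

```text
plate n 2040 median [-131.8482304    35.35742925  112.56037887] slope z/y 0.21807150489989266
tab top n 252 [[-103.18792562  -38.20031815  125.81296079]
 [-101.60092654  -25.15887962  129.4896735 ]
 [ -99.18148843  -11.29219299  130.8511448 ]]
9.4 enc mm [-113.4    5.4] z 258.6 F enc [ 0.8 -0. ] 0.5327955231595938 w 0.04677418064038556
```

```bash
python3 -c "
from h import *
print(job_done())"
```

```text
the job is handed in; nothing more can be done
None
```

The enclosure is shut and bolted, and I handed the job in at about 9.4 s on the robot clock; the hand-in gives no verdict.

- **Hood:** I pushed it down on the rail with the closed fingers. The TCP stopped at 135.8 mm with 26 N, against 136 mm for fully shut, and the last picture shows it shut.
- **Bolt:** One fingertip held the catch down on its stop while the other pushed the tab until the side force rose to 35 N. The last depth check puts the near face of the tab at about enclosure x -103 mm, against -102.5 mm at home.
- **Catch:** After I lifted the hand clear, the plate was back up at 112.6 mm with a slope of 0.218 rad, against 112 mm and 0.22 rad when locked.
- **Clearance:** The hand is about 26 cm above the bench with wrist force near zero. The screwdriver and tub looked undisturbed in the last picture. I did not re-measure the other bystanders, but the arm never went near them.

No check failed. The ledge corners fitted to within 2 to 4 mm, which was good enough for the contacts made.

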